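Slide a pellet into the test cell and hold its keyed collar home

TASK

Slide the pellet carrier by its black grip until the grip is level with the index mark beside its track, and let go of it there. Then take the knurled steel collar and, pressing it down lightly, turn it clockwise until its hidden keyway drops over the pin; push it fully home against its spring and finish while still holding it down there. Leave the carrier where you set it and the things standing around undisturbed.

Things in the scene. Friction and masses are not known exactly. Their poses are not given: they have to be found in the camera images.
- cell: Fixed pellet test cell: grey base plate 120 (x) x 330 (y) x 16 mm; origin under its centre, z up. At y = +100 mm stands an aluminium block 90 x 90 mm, top 66 mm above the table, with the knurled collar on top. At -y a track 40 mm wide, top 28 mm above the table, runs along y and leads the carrier's strip into a slot in the block.
- carrier (a joint): How far the pellet carrier has been slid along its track towards the block (the cell's +y), in m, 0 to 0.100; it stays where it is left (about 1.5 N of friction). 0.070 is the measuring position: the grip's middle is level with the index mark and the pellet lies under the collar's axis.
- handle: The carrier's black grip, an upright block 28 (cell x) x 20 (cell y) x 40 mm on the track, its top 68 mm above the table. Origin under its centre, at the track's top. A flat steel strip 24 mm wide, 5 mm thick runs from it to the block and bears the pellet 160 mm beyond the grip.
- carrier_grip (a point): Centre of the top of the carrier's black grip, 68 mm above the table.
- index_mark (a point): The index mark, the place for the middle of the grip: a point on the track's centre line at the track's top (28 mm up), between two dark steel ridges 4 mm wide, 8 mm tall that lie crosswise on the base plate, one either side of the track. It lies 160 mm from the collar's axis along the cell's -y.
- collar_top (a point): Centre of the collar's flat top, on its upright axis; it does not turn with the collar. The collar: a plain steel knurled cylinder, 54 mm in diameter, 42 mm tall, its top 120 mm above the table when up, 108 mm when home. A brass terminal 8 mm wide stands 10 mm above it. It turns about the axis with 0.03 N m of friction and no stops.
- spindle: The spring spindle and the collar on it; origin on the axis at the collar's underside, 78 mm above the table when up; it does not turn. The underside is flat but for one keyway. It meets the block's single pin, hidden below, 0.5 to 2.2 rad CLOCKWISE (from above) of the collar's start, and admits it within 0.12 rad either side. Nothing outside shows it: feel for it.
- collar_lift (a joint): How far the collar is pushed down, in m: 0 up, 0.012 fully home (underside on the block). A spring always lifts it when let go; pushing takes about 1 N at the top and 7 N at home. Where the keyway is not over the pin, the collar stops on the pin, rigidly, at about 0.003.
- mortar: Bystander: dark stone mortar, 90 mm wide, 45 mm tall, its pestle leaning out to 90 mm. Origin under its centre.
- jar: Bystander: amber jar with a white cap, 48 mm wide, 70 mm tall. Origin under its centre.
- dish: Bystander: small glass dish, 60 mm wide, 16 mm tall. Origin under its centre.
- spatula: Bystander: narrow flat steel spatula lying flat, 177 mm long, 16 mm wide, 5 mm thick. Origin under its middle.
- beaker: Bystander: glass beaker, 68 mm wide, 90 mm tall. Origin under its centre.
- die: Bystander: steel pellet die, stepped cylinder 56 mm wide, 85 mm tall. Origin under its centre.

How it is judged:
On the way, in this order (a step that is already met when the one before it is completed fails the run):
1. the carrier's grip is level with the index mark (within 6 mm) and the hand has let go of it (value of joint carrier between 0.064 and 0.076 m and contact force between each of the arm, the fingers and handle below 0.2 N), for 0.2 s.
2. the collar's keyway is over the pin and the hand has the collar pushed home (value of joint carrier between 0.064 and 0.076 m and value of joint collar_lift above 0.01 m and contact force between the fingers and spindle above 2 N), for 0.2 s.
At the end, for the whole second after the job is handed in: The carrier stands within 6 mm of the index mark (joint 0.064 to 0.076 m), and the fingers are still on the collar with more than 2 N, holding it down at home (collar_lift above 0.010 m of 0.012) (all of step 2); the arm keeps its last pose, push and grip.
It fails at once if a thing standing around is shifted by more than 30 mm (distance of any of mortar, jar, dish, spatula, beaker, die from where it was at the start of the episode above 0.03 m).
It fails at once if a thing standing around is tipped over (angle between any of mortar, jar, dish, beaker, die's own z axis and vertical above 0.5 rad).
It fails at once if the collar is forced down on the pin with more than 60 N (contact force between spindle and cell above 60 N).
It also fails if it takes over 54 s, if anything falls off the work surface, if the arm or the gripper's body presses on something with over 40 N, if the wrist force passes 120 N, or if a joint passes its speed limit or range.

ROBOT

A 6-joint arm with a two-finger parallel gripper is mounted at the origin on the work surface. World frame = base frame: x ahead of the robot, y to its left, z up, the work surface at z = 0. Lengths are in m, angles in rad, forces in N, time in s.
With the tool pointing down it reaches from about 0.3 to 0.95 m from the base axis. Payload 3.1 kg.
Tool frame: the origin (TCP) lies at the centre of the arm's flange, where the gripper is bolted on; the fingertips stand 173 mm ahead of it and the grasp point (between the pads) lies 155 mm ahead of it; z points along the fingers, y is the line along which they close (so a half turn about z gives the same grasp; the last joint's range is limited). The gripper opens to 85 mm and grips with 20 to 120 N. Pads are 22 mm wide; open, the fingers measure 114 mm over their backs; the gripper's body (76 mm by 85 mm) begins 54 mm behind the grasp point. The pads swing forward as they close: fully open they stand 13 mm farther back than shut.
Start: joints at [-1.184, 0.308, 1.634, -0, 1.2, -0.07], TCP at [0.276, -0.561, 0.405] pointing down, gripper open.
Joint ranges: [-3.06, 3.06], [-0.79, 1.96], [0.05, 2.63], [-1.19, 4.34], [0.05, 2.64], [-2.94, 2.94]. Speed limits (rad/s): [2.79, 2.79, 3.14, 3.14, 3.14, 3.14].

INTERFACE

Orientations are given as a unit quaternion [w, x, y, z].
In Python, from station import robot, eyes gives the robot as it stands.
- The arm moves only by the shell command python3 -m handwheel 'ROWS' [OPENING]. ROWS is a JSON object whose one key "motion" holds a list of rows, each a list of 4 numbers: the shift along the tool's x, y, z in m, then the turn about the tool's z in degrees. A call has 1 to 12 rows; each row is the pose to reach, as a shift and turn from the pose commanded when the call began, along the tool's axes at that moment; what a row does not reach only later rows make up. A row lasts 1/10 s, in which the tool goes at most 50 mm and 8.59 degrees, less where a joint would pass 70% of its speed; a pose out of reach is approached as far as the arm can. A call with a gripper value outside its range is refused whole. OPENING is the opening, from -1 (shut) to 1 (fully open), set as the call begins (- or left out, the last holds). The fingers move at their own pace and stop on an object; the grip force is fixed at half the most. Time passes only in rows, so rows that repeat a pose let the fingers close. It gives the time, the measured TCP pose, the force, the opening and the grip force at its end, in the units of the state.
- robot.get_state(): the state, without advancing time (a new reading comes with each control period).
- eyes.camera(name): name is "side" or "top"; returns a dict with "color" (384x512x3 uint8, red, green, blue), "camera_matrix" (3x3 intrinsics, pixels), "R" (3x3) and "t" (3): a world point X has camera coordinates R X + t. Camera axes: x right, y down, z forward; pixel columns grow to the right and rows downward; lengths in m; the calibration is good to about 2 mm. A picture is of the moment at which its call begins. There is no depth.
- robot.sign_off(): hands the job in; it is judged then, once.
The state is a dict: "clock": time; "joints": joint angles; "joint_velocities": joint speeds; "joint_torque": joint torques, N m; "tcp_pos": TCP position; "ee_rot": TCP orientation; "force": force on the tool from outside, world axes, zero at the start; "torque": the same for the moment, N m; "grip_width": opening from 0.0 (shut) to 1.0 (fully open); "gripper_force": force on a finger pad.
Only numpy, scipy, OpenCV 4.12 (cv2) and the standard library are available. Lean on these libraries where they do the work, as an engineer would, in place of code of your own. Each camera call takes 0.05 s, during which the arm holds its last target. There are 200 camera calls.

## Working session

There is one attempt and no reset: what is moved stays moved. The work goes in short steps, Python scripts to look and compute and a shell command to move; the robot and the scene stay as the last step left them, time stands still between calls to the robot, and variables do not carry over. Pictures are saved under pics/ and viewed, at most 10 in all, crops included, and the job is handed in when it is done.

```bash
mkdir -p pics; ls; python3 - <<'E'
from station import robot, eyes
import cv2
s=robot.get_state(); print({k:s[k] for k in('clock','tcp_pos','ee_rot','force','grip_width')})
for n in('top','side'):
    c=eyes.camera(n); cv2.imwrite(f'pics/{n}0.png',c['color'][:,:,::-1]); print(n,c['camera_matrix'],c['R'],c['t'])
E
```

```text
pics
{'clock': 0.0, 'tcp_pos': array([ 0.27549549, -0.56051268,  0.40342156]), 'ee_rot': array([-1.16488100e-03,  9.74030833e-01,  2.26412347e-01, -1.69951593e-04]), 'force': array([0.02022825, 0.64187619, 0.52700405]), 'grip_width': 1.0014240537044217}
top [[373.3589646    0.         258.08807136]
 [  0.         373.3589646  194.1362289 ]
 [  0.           0.           1.        ]] [[-2.87934932e-04 -9.99775022e-01  2.12090414e-02]
 [-9.83623775e-01 -3.53942838e-03 -1.80199174e-01]
 [ 1.80233701e-01 -2.09136030e-02 -9.83401461e-01]] [-0.12063955  0.57195014  0.9178078 ]
side [[393.79635356   0.         259.68664166]
 [  0.         393.79635356 190.12967579]
 [  0.           0.           1.        ]] [[-0.98608337 -0.16578939 -0.01238797]
 [-0.1001923   0.65207762 -0.75150269]
 [ 0.13266909 -0.73980312 -0.65961371]] [0.53882378 0.18077627 1.13149586]
```

View pics/top0.png

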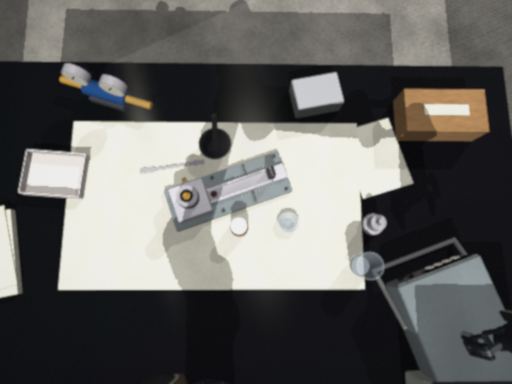

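View pics/side0.png

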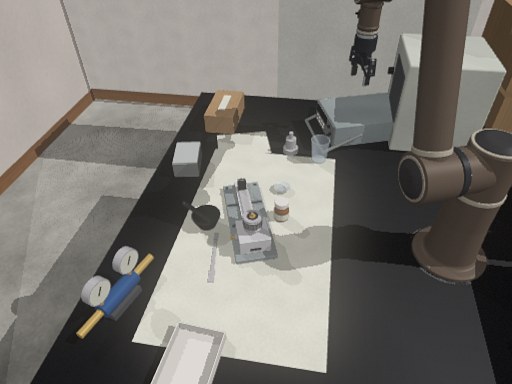

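The top view shows the collar near (187,196), the black grip near (270,172), the jar at (239,226), the dish at (288,219) and the mortar at (215,142). In the side view the grip is at (242,184) and the collar at (252,218). I'll enlarge both.

```bash
cat > h.py <<'E'
import numpy as np, cv2
from station import robot, eyes
def ray(c,u,v,z):
    d=c['R'].T@np.linalg.solve(c['camera_matrix'],[u,v,1.]); o=-c['R'].T@c['t']
    return o+d*(z-o[2])/d[2]
def proj(c,X):
    p=c['camera_matrix']@(c['R']@np.asarray(X)+c['t']); return p[:2]/p[2]
def crop(c,x0,y0,x1,y1,k,name):
    cv2.imwrite('pics/'+name,cv2.resize(c['color'][y0:y1,x0:x1,::-1],None,fx=k,fy=k,interpolation=cv2.INTER_CUBIC))
E
python3 - <<'E'
from h import *
c=eyes.camera('top'); crop(c,150,130,310,245,5,'tc.png')
for n,u,v,z in(('collar',187,196,.12),('grip',270,172,.068),('jar',239,226,.07),('dish',288,219,.016),('mortar',215,142,.045)): print(n,ray(c,u,v,z).round(3))
c=eyes.camera('side'); crop(c,180,165,310,275,5,'sc.png')
for n,u,v,z in(('collar',252,218,.12),('grip',242,184,.068)): print(n,ray(c,u,v,z).round(3))
E
```

```text
collar [0.555 0.053 0.12 ]
grip [ 0.628 -0.15   0.068]
jar [ 0.487 -0.071  0.07 ]
dish [ 0.512 -0.2    0.016]
mortar [ 0.716 -0.004  0.045]
collar [0.556 0.064 0.12 ]
grip [ 0.626 -0.133  0.068]
```

View pics/tc.png

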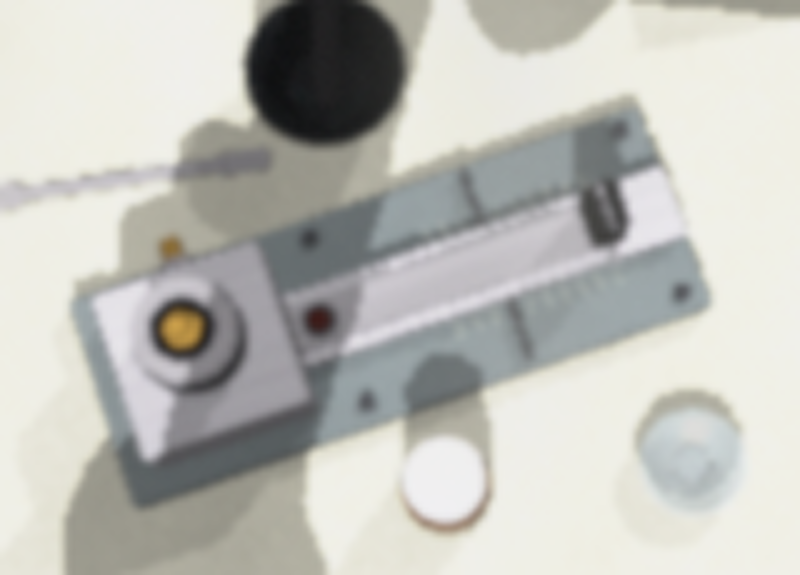

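View pics/sc.png

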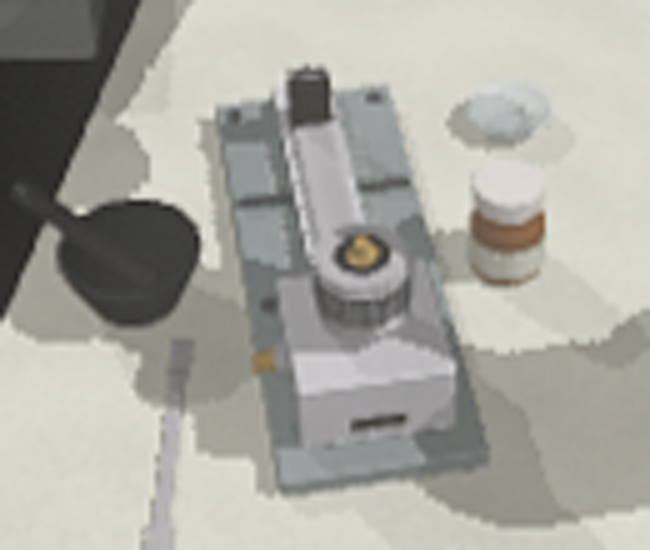

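Top crop: plate corners are near (632,97), (710,303), (140,505) and (75,295). The ridges are at (471,195) and (520,328), the grip top is near (603,210), and the collar top is near (186,325). In the side crop the collar top is at (362,255) and the grip top at (308,75).

```bash
python3 - <<'E'
from h import *
c=eyes.camera('top'); s=eyes.camera('side')
T=lambda u,v,z: ray(c,150+u/5-.4,130+v/5-.4,z)
S=lambda u,v,z: ray(s,180+u/5-.4,165+v/5-.4,z)
print('camo',-c['R'].T@c['t'],-s['R'].T@s['t'])
P=np.array([T(*p,.016)[:2] for p in((632,97),(710,303),(140,505),(75,295))])
Q=np.array([S(*p,.016)[:2] for p in((217,108),(385,88),(490,460),(283,493))])
for X in(P,Q):
    print(X.round(4).tolist(),'sides',np.linalg.norm(X-np.roll(X,-1,0),axis=1).round(3),'centre',X.mean(0).round(4))
y=(P[3]+P[2]-P[0]-P[1]);y/=np.linalg.norm(y);print('yaxis P',y,np.degrees(np.arctan2(y[1],y[0])))
y2=(Q[2]+Q[3]-Q[0]-Q[1]);y2/=np.linalg.norm(y2);print('yaxis Q',np.degrees(np.arctan2(y2[1],y2[0])))
k=T(186,325,.12);k2=S(362,255,.12);g=T(603,210,.068);g2=S(308,75,.068)
r=(T(471,195,.024)+T(520,328,.024))/2; r2=(S(265,202,.024)+S(385,185,.024))/2
for n,v in(('collar',k),('collarS',k2),('grip',g),('gripS',g2),('idx',r),('idxS',r2)): print(n,v.round(4))
for n,a,b in(('top',k,r),('side',k2,r2),('k-g',k,g),('k-gS',k2,g2)):
    d=(a-b)[:2];print(n,np.linalg.norm(d),np.degrees(np.arctan2(d[1],d[0])))
E
```

```text
camo [ 0.39712912 -0.09939336  1.00819713] [0.39932304 0.80853528 0.88887898]
[[0.7061, -0.1701], [0.5902, -0.2114], [0.4802, 0.0923], [0.5932, 0.1315]] sides [0.123 0.323 0.12  0.322] centre [ 0.5924 -0.0394]
[[0.7017, -0.1715], [0.5922, -0.2096], [0.478, 0.1017], [0.5884, 0.1427]] sides [0.116 0.332 0.118 0.334] centre [ 0.5901 -0.0342]
yaxis P [-0.34538236  0.93846205] 110.20513820978918
yaxis Q 109.99715061787114
collar [0.5582 0.0535 0.12  ]
collarS [0.5573 0.0544 0.12  ]
grip [ 0.6289 -0.1508  0.068 ]
gripS [ 0.6327 -0.1543  0.068 ]
idx [ 0.6112 -0.0949  0.024 ]
idxS [ 0.6104 -0.091   0.024 ]
top 0.15758892610518296 109.65891392180541
side 0.15479950247234503 110.06077864250146
k-g 0.21617038545342784 109.10842782955767
k-gS 0.22194995683630422 109.86380727698885
```

```bash
cat >> h.py <<'E'
from scipy.spatial.transform import Rotation as Ro
YC=np.array([-np.sin(np.radians(20)),np.cos(np.radians(20))]); COL=np.array([.5577,.0545]); IDX=COL-.16*YC
def delta(x,y,z,ydeg=None):
    s=robot.get_state(); R=Ro.from_quat(np.roll(s['ee_rot'],-1)).as_matrix()
    a=np.degrees(np.arctan2(R[1,1],R[0,1])); d=R.T@(np.array([x,y,z])-s['tcp_pos'])
    print('t',round(float(s['clock']),2),'tcp',np.round(s['tcp_pos'],4),'ydir',round(a,1),'z',R[:,2].round(3),'q',np.round(s['joints'],2),'F',np.round(s['force'],1),'w',round(float(s['grip_width']),3),'gf',np.round(s['gripper_force'],1))
    print('shift mm',(d*1e3).round(1),'turn',None if ydeg is None else round((a-ydeg+180)%360-180,1))
E
python3 -c "
from h import *
print(IDX); delta(.632,-.152,.30,-70)"
```

```text
[ 0.61242322 -0.09585082]
t 0.3 tcp [ 0.2756 -0.5608  0.4042] ydir -63.8 z [-0.     0.001 -1.   ] q [-1.18  0.31  1.63 -0.    1.2  -0.07] F [ 0.4 -1.2 -0.1] w 0.999 gf 0.0
shift mm [ 500.2 -209.6  104.4] turn 6.2
```

```bash
python3 -m handwheel '{"motion":[[0.04,-0.017,0,1],[0.085,-0.035,0,2],[0.13,-0.054,0,3],[0.175,-0.073,0,4],[0.22,-0.092,0,5],[0.265,-0.111,0,6],[0.31,-0.13,0.02,6.2],[0.355,-0.149,0.04,6.2],[0.4,-0.168,0.06,6.2],[0.445,-0.187,0.08,6.2],[0.485,-0.203,0.1,6.2],[0.5,-0.21,0.104,6.2]]}' 1; python3 -m handwheel '{"motion":[[0,0,0,0],[0,0,0,0],[0,0,0,0]]}'
python3 - <<'E'
from h import *
delta(.632,-.152,.213,-70)
c=eyes.camera('top'); s=eyes.camera('side')
a=c['color'][130:245,150:310,::-1]; b=s['color'][145:260,180:340,::-1]
cv2.imwrite('pics/m1.png',cv2.resize(np.vstack([a,b]),None,fx=2.6*1,fy=2.6,interpolation=cv2.INTER_CUBIC))
E
```

```text
clock: 1.5
tcp_pos: [0.6328, -0.1487, 0.2981]
ee_rot: [-0.001, 0.985, 0.175, -0.001]
force: [-0.1, -0.7, -0.2]
grip_width: 0.999
gripper_force: 0.0
clock: 1.8
tcp_pos: [0.6314, -0.1528, 0.3012]
ee_rot: [0.0, 0.985, 0.173, 0.0]
force: [0.5, -0.2, 1.0]
grip_width: 1.002
gripper_force: 0.0
t 1.8 tcp [ 0.6314 -0.1528  0.3012] ydir -70.1 z [ 0.    -0.001 -1.   ] q [-0.3   0.46  1.65 -0.    1.03  0.92] F [ 0.5 -0.2  1. ] w 1.002 gf 0.0
shift mm [ 0.8 -0.6 88.2] turn -0.1
```

View pics/m1.png

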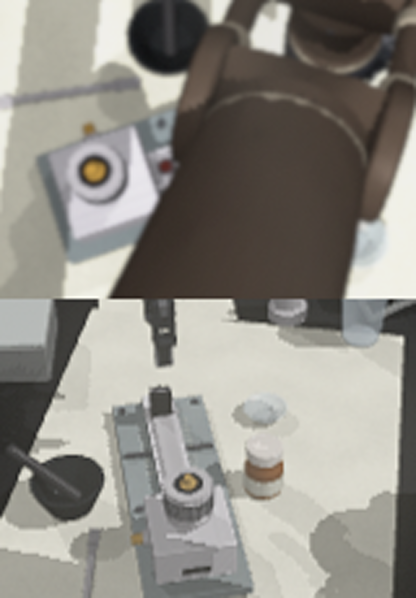

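The side view shows the fingers, at about (163,355), directly over the black grip at (160,400). I'll descend and close.

```bash
python3 -m handwheel '{"motion":[[0,0,0.03,0],[0,0,0.06,0],[0,0,0.08,0],[0,0,0.088,0],[0,0,0.088,0],[0,0,0.088,0]]}' | grep -E 'pos|force'; python3 -m handwheel '{"motion":[[0,0,0,0],[0,0,0,0],[0,0,0,0],[0,0,0,0],[0,0,0,0],[0,0,0,0],[0,0,0,0],[0,0,0,0]]}' -0.8
python3 -c "
from h import *
delta(*IDX,.213,-70)"
```

```text
tcp_pos: [0.6323, -0.1527, 0.214]
force: [0.2, 0.6, 1.2]
gripper_force: 0.0
clock: 3.3
tcp_pos: [0.6319, -0.1519, 0.2132]
ee_rot: [0.0, 0.985, 0.173, 0.0]
force: [-1.0, 1.0, 5.2]
grip_width: 0.223
gripper_force: 60.0
t 3.3 tcp [ 0.6319 -0.1519  0.2132] ydir -70.0 z [ 0.  0. -1.] q [-0.3   0.58  1.68  0.    0.89  0.92] F [-1.   1.   5.2] w 0.223 gf 60.0
shift mm [  0.8 -59.4   0.2] turn -0.0
```

```bash
python3 -m handwheel '{"motion":[[0,-0.008,0,0],[0,-0.016,0,0],[0,-0.024,0,0],[0,-0.032,0,0],[0,-0.04,0,0],[0,-0.048,0,0],[0,-0.054,0,0],[0,-0.058,0,0],[0,-0.0595,0,0],[0,-0.0595,0,0],[0,-0.0595,0,0]]}' | grep -E 'pos|force|width'
python3 - <<'E'
from h import *
delta(*IDX,.213,-70)
s=eyes.camera('side'); crop(s,180,165,310,275,5,'s2.png')
E
```

```text
tcp_pos: [0.6114, -0.0951, 0.2132]
force: [-1.6, -0.7, 5.4]
grip_width: 0.223
gripper_force: 60.2
t 4.4 tcp [ 0.6114 -0.0951  0.2132] ydir -70.0 z [ 0.  0. -1.] q [-0.22  0.53  1.76  0.    0.85  1.  ] F [-1.6 -0.7  5.4] w 0.223 gf 60.2
shift mm [0.7 1.1 0.2] turn -0.0
```

View pics/s2.png

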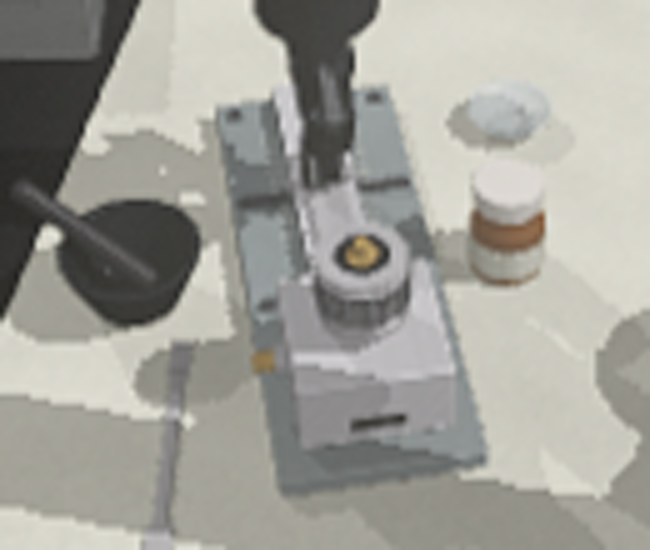

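The side view shows the fingers at (322,185), between the ridges at (265,202) and (385,185). I'll let go, rise, and move clear to check the position.

```bash
python3 -m handwheel '{"motion":[[0,0,0,0],[0,0,0,0],[0,0,0,0],[0,0,0,0],[0,0,0,0],[0,0,0,0],[0,0,-0.03,0],[0,0,-0.07,0],[0,0,-0.11,0],[0,0,-0.11,0],[0,0,-0.11,0]]}' 1 | grep -E 'pos|force|width'
python3 - <<'E'
from h import *
delta(*COL,.32,-40)
s=eyes.camera('side'); crop(s,190,150,290,240,6,'s3.png')
E
```

```text
tcp_pos: [0.612, -0.0962, 0.3245]
force: [-0.7, 0.4, -0.5]
grip_width: 0.999
gripper_force: 0.0
t 5.55 tcp [ 0.612  -0.0962  0.3245] ydir -70.0 z [ 0.004 -0.001 -1.   ] q [-0.23  0.38  1.71  0.    1.05  1.  ] F [-0.7  0.4 -0.5] w 0.999 gf 0.0
shift mm [   0.4 -160.2    4.2] turn -30.0
```

View pics/s3.png

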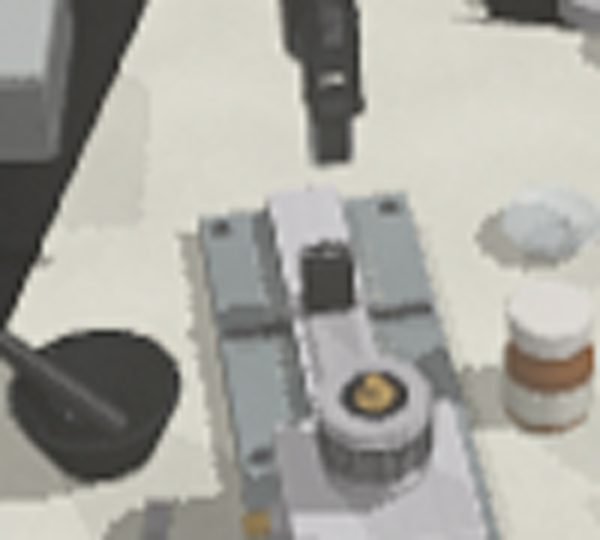

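The grip stands alone: top centre near (326,249), near bottom edge at (330,311), ridges at (255,328) and (400,311). I'll put numbers on its offset from the mark.

```bash
python3 - <<'E'
from h import *
s=eyes.camera('side')
S=lambda u,v,z: ray(s,190+u/6-.4,150+v/6-.4,z)[:2]
rel=lambda p:((p-IDX)@YC*1e3).round(1)
print('ridges',rel(S(255,328,.024)),rel(S(400,311,.024)))
print('grip top',rel(S(326,249,.068)),'near bottom-10',rel(S(330,311,.031))-10,'near top edge-10',rel(S(327,259,.068))-10, 'collar',rel(S(372,396,.12))-160)
E
```

```text
ridges 1.9 3.9
grip top -4.0 near bottom-10 -5.9 near top edge-10 -6.1 collar -0.09999999999999432
```

```bash
python3 -m handwheel '{"motion":[[0,-0.015,0,-7],[0,-0.03,0,-14],[0,-0.05,0,-22],[0,-0.07,0,-30],[0,-0.09,0,-38],[0,-0.11,0,-46],[0,-0.13,0,-54],[0,-0.15,0,-62],[0,-0.16,0,-70],[0,-0.16,0,-70],[0,-0.16,0,-70]]}' | grep -E 'pos|force|width'
python3 - <<'E'
from h import *
delta(*COL,.255,0)
s=eyes.camera('top'); crop(s,205,130,305,220,6,'t4.png')
ims=[]
E
```

```text
tcp_pos: [0.5563, 0.0543, 0.3212]
force: [0.4, -0.1, 0.2]
grip_width: 0.999
gripper_force: 0.0
t 6.75 tcp [0.5563 0.0543 0.3212] ydir -0.2 z [-0.003 -0.    -1.   ] q [ 0.02  0.28  1.86 -0.    1.01  0.02] F [ 0.4 -0.1  0.2] w 0.999 gf 0.0
shift mm [ 0.2  1.6 66.2] turn -0.2
```

View pics/t4.png

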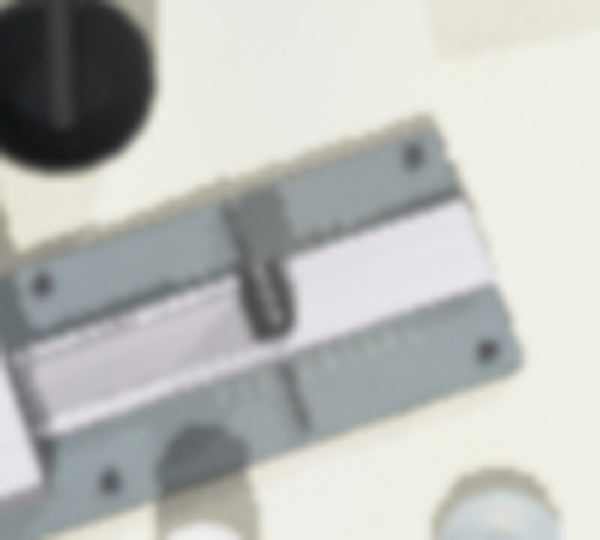

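The grip stands in line with the ridges: ridge centres at (233,217) and (295,395), grip top centre near (268,298), its long edges near x = 243 and 294.

```bash
python3 - <<'E'
from h import *
c=eyes.camera('top')
rel=lambda u,v,z:((ray(c,205+u/6-.4,130+v/6-.4,z)[:2]-IDX)@YC*1e3).round(1)
print('ridges',rel(233,217,.024),rel(295,395,.024),'grip',rel(268,298,.068),'groove',rel(258,262,.068),rel(280,318,.068))
# dark mask of grip on the bright track, restricted to the track band
k=c['color'].astype(int).max(2); m=((k<110)*255).astype('uint8')
n,l,st,ce=cv2.connectedComponentsWithStats(m[165:190,240:258]); print(st.tolist(),ce.round(2).tolist())
for p in ce[1:]: print(((ray(c,p[0]+240,p[1]+165,.068)[:2]-IDX)@YC*1e3).round(1),((ray(c,p[0]+240,p[1]+165,.048)[:2]-IDX)@YC*1e3).round(1))
E
```

```text
ridges -0.4 1.0 grip 0.6 groove -0.7 -1.2
[[0, 0, 18, 25, 377], [4, 4, 9, 17, 73]] [[8.57, 11.73], [8.12, 13.38]]
2.6 1.2
```

```bash
python3 - <<'E'
from h import *
s=eyes.camera('side'); im=cv2.imread('pics/s3.png').max(2).astype(int)
P=lambda X:((proj(s,X)-[190,150]+.4)*6).round(0)
XC=np.array([YC[1],-YC[0]])
B=lambda dx,dy,z:P([*(IDX+dx*XC+dy*YC),z])
print('pred top far/near mid',B(0,-.01,.068),B(0,.01,.068),'near bottom',B(0,.01,.033),'ridges',B(.04,0,.024),B(-.04,0,.024))
for x in(320,328,336): print(x,[(y,int(im[y,x])) for y in range(226,330,4)])
for x in(250,262,385,400): print(x,[(y,int(im[y,x])) for y in range(298,344,3)])
E
```

```text
pred top far/near mid [322. 242.] [328. 267.] near bottom [331. 316.] ridges [254. 326.] [402. 306.]
320 [(226, 202), (230, 203), (234, 202), (238, 180), (242, 143), (246, 96), (250, 76), (254, 91), (258, 81), (262, 72), (266, 76), (270, 73), (274, 71), (278, 72), (282, 71), (286, 71), (290, 71), (294, 71), (298, 71), (302, 69), (306, 60), (310, 78), (314, 123), (318, 164), (322, 185), (326, 181)]
328 [(226, 203), (230, 205), (234, 203), (238, 174), (242, 126), (246, 102), (250, 107), (254, 127), (258, 96), (262, 68), (266, 74), (270, 73), (274, 72), (278, 72), (282, 72), (286, 72), (290, 71), (294, 71), (298, 70), (302, 69), (306, 67), (310, 88), (314, 128), (318, 162), (322, 179), (326, 176)]
336 [(226, 206), (230, 206), (234, 204), (238, 179), (242, 140), (246, 107), (250, 97), (254, 108), (258, 88), (262, 70), (266, 74), (270, 73), (274, 71), (278, 72), (282, 72), (286, 72), (290, 71), (294, 71), (298, 69), (302, 68), (306, 74), (310, 102), (314, 138), (318, 166), (322, 176), (326, 171)]
250 [(298, 152), (301, 148), (304, 134), (307, 118), (310, 110), (313, 114), (316, 115), (319, 115), (322, 111), (325, 106), (328, 95), (331, 85), (334, 89), (337, 106), (340, 127), (343, 140)]
262 [(298, 159), (301, 151), (304, 136), (307, 121), (310, 112), (313, 115), (316, 115), (319, 114), (322, 104), (325, 90), (328, 84), (331, 86), (334, 99), (337, 115), (340, 134), (343, 145)]
385 [(298, 160), (301, 156), (304, 143), (307, 128), (310, 104), (313, 85), (316, 85), (319, 104), (322, 128), (325, 144), (328, 154), (331, 152), (334, 148), (337, 145), (340, 144), (343, 146)]
400 [(298, 155), (301, 149), (304, 129), (307, 108), (310, 93), (313, 90), (316, 99), (319, 115), (322, 134), (325, 145), (328, 155), (331, 156), (334, 157), (337, 156), (340, 155), (343, 155)]
```

Side-view edges agree with the prediction to within about 1–2 mm, so the carrier is set. Next I go down on the collar and close.

```bash
python3 -m handwheel '{"motion":[[0,0.001,0.02,0],[0,0.001,0.04,0],[0,0.001,0.056,0],[0,0.001,0.064,0],[0,0.001,0.064,0],[0,0.001,0.064,0]]}' | grep -E 'pos|force|width'; python3 -m handwheel '{"motion":[[0,0,0,0],[0,0,0,0],[0,0,0,0],[0,0,0,0],[0,0,0,0],[0,0,0,0],[0,0,0,0]]}' -0.2
python3 -c "
from h import *
delta(*COL,.254,0)"
```

```text
tcp_pos: [0.5582, 0.0541, 0.2591]
force: [0.1, -1.0, -0.1]
grip_width: 0.995
gripper_force: 0.0
clock: 8.2
tcp_pos: [0.5578, 0.0544, 0.2588]
ee_rot: [0.0, 0.707, 0.707, -0.0]
force: [-2.3, 0.0, 2.5]
grip_width: 0.62
gripper_force: 62.4
t 8.2 tcp [0.5578 0.0544 0.2588] ydir -0.0 z [ 0. -0. -1.] q [ 0.02  0.37  1.89 -0.    0.89  0.02] F [-2.3  0.   2.5] w 0.62 gf 62.4
shift mm [ 0.1 -0.1  4.8] turn -0.0
```

```bash
python3 -m handwheel '{"motion":[[0,0,0.001,0],[0,0,0.002,0],[0,0,0.003,0],[0,0,0.004,0],[0,0,0.004,0],[0,0,0.004,0]]}' | grep -E 'pos|force|width'
```

```text
tcp_pos: [0.558, 0.0544, 0.2575]
force: [-9.1, -1.3, 18.6]
grip_width: 0.618
gripper_force: 64.8
```

```bash
python3 -m handwheel '{"motion":[[0,0,0,3],[0,0,0,6],[0,0,0,9],[0,0,0,12],[0,0,0,15],[0,0,0,18],[0,0,0,21],[0,0,0,24],[0,0,0,27],[0,0,0,30],[0,0,0,30]]}' | grep -E 'pos|force|width'; python3 -c "
from h import *
delta(*COL,.254,0)"
```

```text
tcp_pos: [0.5574, 0.0545, 0.2574]
force: [-10.7, -1.0, 20.2]
grip_width: 0.613
gripper_force: 64.6
t 9.9 tcp [0.5574 0.0545 0.2574] ydir -30.1 z [-0.003 -0.    -1.   ] q [ 0.02  0.37  1.89 -0.    0.89  0.54] F [-10.7  -1.   20.2] w 0.613 gf 64.6
shift mm [0.2 0.3 3.4] turn -30.1
```

```bash
python3 -m handwheel '{"motion":[[0,0,0,2],[0,0,0,4],[0,0,0,6],[0,0,0,8],[0,0,0,10],[0,0,0,10]]}' | grep -E 'pos|force'
```

```text
tcp_pos: [0.5572, 0.0547, 0.2574]
force: [-12.4, 0.2, 20.1]
gripper_force: 64.6
```

```bash
python3 -m handwheel '{"motion":[[0,0,0,2],[0,0,0,4],[0,0,0,6],[0,0,0,8],[0,0,0,10],[0,0,0,10]]}' | grep -E 'pos|force'
```

```text
tcp_pos: [0.557, 0.0548, 0.2574]
force: [-11.5, 1.0, 21.6]
gripper_force: 64.7
```

```bash
python3 -m handwheel '{"motion":[[0,0,0,2],[0,0,0,4],[0,0,0,6],[0,0,0,8],[0,0,0,10],[0,0,0,10]]}' | grep -E 'pos|force'
```

```text
tcp_pos: [0.5568, 0.055, 0.2573]
force: [-12.7, 0.7, 21.7]
gripper_force: 64.7
```

```bash
python3 -m handwheel '{"motion":[[0,0,0,2],[0,0,0,4],[0,0,0,6],[0,0,0,8],[0,0,0,10],[0,0,0,10]]}' | grep -E 'pos|force'
```

```text
tcp_pos: [0.5567, 0.0552, 0.2573]
force: [-12.5, 1.9, 22.2]
gripper_force: 64.8
```

```bash
python3 -m handwheel '{"motion":[[0,0,0,2],[0,0,0,4],[0,0,0,6],[0,0,0,8],[0,0,0,10],[0,0,0,10]]}' | grep -E 'pos|force'
```

```text
tcp_pos: [0.5567, 0.0554, 0.2573]
force: [-12.9, 3.2, 21.8]
gripper_force: 64.8
```

```bash
python3 -m handwheel '{"motion":[[0,0,0,2],[0,0,0,4],[0,0,0,6],[0,0,0,8],[0,0,0,10],[0,0,0,10]]}' | grep -E 'pos|force'; python3 -c "
from h import *
delta(*COL,.254,0);print(robot.get_state()['torque'])"
```

```text
tcp_pos: [0.5566, 0.0556, 0.2566]
force: [-10.0, 4.1, 17.8]
gripper_force: 64.4
t 13.5 tcp [0.5566 0.0556 0.2566] ydir -90.1 z [-0.006  0.002 -1.   ] q [0.02 0.37 1.89 0.   0.89 1.59] F [-10.    4.1  17.8] w 0.618 gf 64.4
shift mm [1.1 1.2 2.6] turn -90.1
[ 0.61797568  1.54455432 -0.04597272]
```

```bash
python3 -m handwheel '{"motion":[[0,0,0,1],[0,0,0,2],[0,0,0,3],[0,0,0,4],[0,0,0,4]]}' | grep -E 'pos|force'
```

```text
tcp_pos: [0.5564, 0.0556, 0.2544]
force: [-6.1, 4.7, 5.0]
gripper_force: 63.2
```

```bash
python3 -m handwheel '{"motion":[[0,0,0,1],[0,0,0,2],[0,0,0,3],[0,0,0,4],[0,0,0,4]]}' | grep -E 'pos|force'; python3 -c "
from h import *
delta(*COL,.254,0);print(robot.get_state()['torque'])"
```

```text
tcp_pos: [0.5564, 0.0558, 0.2541]
force: [-4.8, 5.3, 4.4]
gripper_force: 63.2
t 14.5 tcp [0.5564 0.0558 0.2541] ydir -98.1 z [-0.005  0.003 -1.   ] q [0.02 0.38 1.89 0.   0.88 1.73] F [-4.8  5.3  4.4] w 0.616 gf 63.2
shift mm [1.4 1.1 0.1] turn -98.1
[ 7.11158752e-01  7.81908576e-01 -6.69126482e-04]
```

The force fell from 22 to 4.4 N and z dropped 3 mm, so the keyway is over the pin. I'll push it home in stages.

```bash
python3 -m handwheel '{"motion":[[0,0,0.001,0],[0,0,0.002,0],[0,0,0.003,0],[0,0,0.004,0],[0,0,0.004,0],[0,0,0.004,0]]}' | grep -E 'pos|force'
```

```text
tcp_pos: [0.5565, 0.0558, 0.2503]
force: [-5.6, 6.9, 4.6]
gripper_force: 63.2
```

```bash
python3 -m handwheel '{"motion":[[0,0,0.001,0],[0,0,0.002,0],[0,0,0.003,0],[0,0,0.003,0],[0,0,0.003,0]]}' | grep -E 'pos|force'
```

```text
tcp_pos: [0.5566, 0.0558, 0.2486]
force: [-7.2, 4.8, 12.2]
gripper_force: 63.9
```

Pin stop (0.2574) to here (0.2486) is 8.8 mm, against an expected 9 mm (12 − 3), so it's home. I'll add a little preload and check it holds.

```bash
python3 -m handwheel '{"motion":[[0,0,0.0005,0],[0,0,0.001,0],[0,0,0.001,0],[0,0,0.001,0],[0,0,0.001,0]]}' | grep -E 'pos|force'; python3 - <<'E'
from h import *
c=eyes.camera('top'); s=eyes.camera('side'); a=c['color'][110:245,140:310,::-1]; b=s['color'][145:280,170:340,::-1]
cv2.imwrite('pics/f.png',cv2.resize(np.hstack([a,b]),None,fx=2.3,fy=2.3,interpolation=cv2.INTER_CUBIC)); delta(*COL,.25)
E
```

```text
tcp_pos: [0.5567, 0.0558, 0.2485]
force: [-10.8, 4.7, 17.0]
gripper_force: 64.1
t 16.2 tcp [0.5567 0.0558 0.2485] ydir -98.1 z [-0.006  0.003 -1.   ] q [0.02 0.38 1.89 0.   0.87 1.73] F [-11.5   5.3  18. ] w 0.617 gf 64.1
shift mm [ 1.2  1.2 -1.5] turn None
```

View pics/f.png

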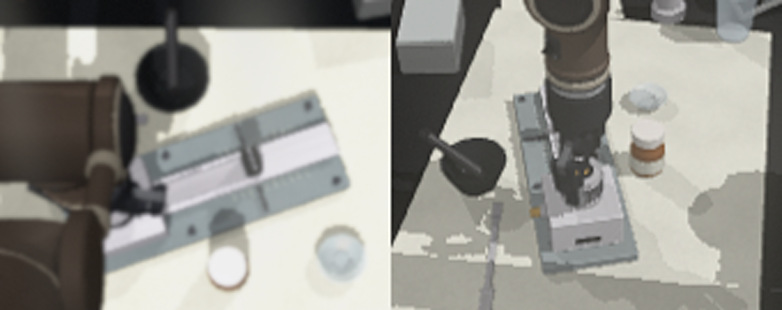

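The carrier is still at the ridges (250,158 in the left half), the bystanders stand where they were, and the collar is held down against a rigid stop. Handing in.

```bash
python3 -c "
from station import robot
print(robot.sign_off())"
```

```text
the job is handed in; nothing more can be done
None
```

I set the carrier grip within about 2 mm of the index mark and released it, then turned the collar clockwise about 98° until its keyway dropped over the pin. I pushed it home and handed the job in at about 16 s, still holding the collar down with a vertical force of about 17 N; no verdict came back.

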